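# Load the key-blank magazine past the check flap

### The job

Set the magazine of key blanks upright in the near part of the key machine's feed lane, lengthways, in front of the closed check flap; then push it along the lane floor through the flap and press it home against the sprung rubber pad of the end stop, with about 11 N (never above 16 N) held for about half a second. Leave it resting against the pad with the flap shut behind it, and do not disturb the tin, the jar or the hammer.

Things in the scene. Friction and masses are not known exactly. Their poses are not given: they have to be found in the camera images.
- magazine_center (a point): Centre of the loose magazine: an aluminium box 70 mm long (its x), 44 wide (its y), 50 high (its z), about 0.3 kg, with brass key-blank heads showing up to 7 mm above its rim (look only: grip the box sides). Starts upright on the bench (centre 25 mm up). Either end may lead.
- feeder: Fixed feed unit. Origin on the bench under the middle of the gate; x = feed direction, y left, z up. Lane floor 10 mm above the bench, x -120 to 215 mm, open above. Rails along it, tops 20 mm above the bench, inner faces y = +-26 mm, flared at x -135 to -117. Green housing 130 mm high (knob to 192) at x 260 to 430, y +-100.
- gate (a point): Middle of the lane floor at the gate (10 mm above the bench); axes as the feeder's. A hinge post (y = +38 mm) and a jamb post (y = -36 mm) stand here, tops 65 mm above the bench. The near lane is the side with x < 0; there a magazine clear of the flap has its centre at about x = -65 mm, 35 mm above the bench.
- flap (a joint): Check flap angle, rad: 0 shut, up to 1.6 swung in along the feed direction. It turns on the hinge post and is weakly sprung shut (0.02 to 0.07 N m): pushing the magazine through takes a few newtons, and it then slides along the magazine's left side. It shuts only if nothing stands within 70 mm past the gate; lift fingers straight up out of the lane.
- flap_edge (a point): Free edge of the flap, mid height, 66 mm from the hinge pin. The flap is a plain aluminium plate 4 mm thick, from 22 to 58 mm above the bench.
- stop: Steel end-stop block 70 mm wide, 55 high. Origin: bottom middle of its near face, on the lane floor, 215 mm past the gate; axes as the feeder's. From that face a stem with a 26 mm round rubber pad (centre 25 mm above the lane floor) points to the gate. The pad's face is 28 to 68 mm out, set anew each time, not measured: find it by feel.
- stop_axis (a point): Point on the stop block's near face where the stem comes out (25 mm above the lane floor). The pad yields 1 mm per 8 N, at most 4 mm, and springs back slowly; it may push the released magazine back 1 to 2 mm. Sliding the magazine along the lane floor takes 1 to 5 N.
- tin: Bystander: flat black polish tin, 72 mm across, 30 mm high; origin at the centre of its underside.
- jar: Bystander: jar with a black lid, 60 mm across, 85 mm high; origin at the centre of its underside.
- hammer: Bystander: hammer lying on the bench beyond the feed unit; origin on its underside, x along its handle towards the head.
There are look-alikes about, which are no part of the job. What is shaped like the part that bears magazine_center but blue or green is not meant.

How it is judged:
On the way, in this order (a step that is already met when the one before it is completed fails the run):
1. the magazine stands upright and lengthways on the near lane floor, in front of the shut flap (x of magazine_center in the frame of feeder between -0.125 and -0.036 m and y of magazine_center in the frame of feeder between -0.009 and 0.009 m and z of magazine_center in the frame of feeder between 0.031 and 0.04 m and angle between the x axis of magazine_center and the x axis of feeder, either way round below 0.15 rad and value of joint flap below 0.08 rad), for 0.1 s.
2. the magazine, on the lane floor, is in the gateway and has swung the flap open (x of magazine_center in the frame of feeder between -0.015 and 0.06 m and y of magazine_center in the frame of feeder between -0.009 and 0.009 m and z of magazine_center in the frame of feeder between 0.031 and 0.04 m and value of joint flap above 0.7 rad), for 0.1 s.
3. the magazine is pressed against the stop's pad with 5 to 16 N for 0.3 s (contact force between magazine and stop between 5 and 16 N), for 0.3 s.
At the end, for the whole second after the job is handed in: The magazine stands upright and still on the lane floor beyond the gate, lengthways (within 0.15 rad), its centre 105 to 165 mm beyond the gate and within 9 mm of the lane's middle, still touching the stop's pad (more than 0.1 N); the flap is shut behind it (below 0.08 rad) (x of magazine_center in the frame of feeder between 0.105 and 0.165 m and y of magazine_center in the frame of feeder between -0.009 and 0.009 m and z of magazine_center in the frame of feeder between 0.031 and 0.04 m and angle between the x axis of magazine_center and the x axis of feeder, either way round below 0.15 rad and value of joint flap below 0.08 rad and angle between magazine_center's own z axis and vertical below 0.06 rad and linear speed of magazine below 0.01 m/s and contact force between magazine and stop above 0.1 N).
It fails at once if the magazine is pressed on the stop with more than 16 N (contact force between magazine and stop above 16 N).
It fails at once if the tin, the jar or the hammer is moved more than 30 mm (distance of any of tin, jar, hammer from where it was at the start of the episode above 0.03 m).
It fails at once if the magazine is tipped over (angle between magazine_center's own z axis and vertical above 0.6 rad).
It also fails if it takes over 61 s, if anything falls off the work surface, if the arm or the gripper's body presses on something with over 40 N, if the wrist force passes 120 N, or if a joint passes its speed limit or range.

### The arm

A 7-joint arm with a two-finger parallel gripper is mounted at the origin on the work surface. World frame = base frame: x ahead of the robot, y to its left, z up, the work surface at z = 0. Lengths are in m, angles in rad, forces in N, time in s.
With the tool pointing down it reaches from about 0.35 to 0.9 m from the base axis. Payload 19.9 kg.
Tool frame: the origin (TCP) lies midway between the tips of the shut fingers; the grasp point (between the pads) lies behind it (bot.pinch_z is the z of the grasp point in the tool frame, in m); z points along the fingers, y is the line along which they close (so a half turn about z gives the same grasp; the last joint's range is limited). The gripper opens to 85 mm and grips with 20 to 120 N. Pads are 22 mm wide; open, the fingers measure 114 mm over their backs; the gripper's body (76 mm by 85 mm) begins 54 mm behind the grasp point. The pads swing forward as they close: fully open they stand 13 mm farther back than shut.
Start: joints at [1.258, 0.417, -0.01, 1.614, 0.005, 1.111, -0.053], TCP at [0.168, -0.602, 0.231] pointing down, gripper open.
Joint ranges: [-2.81, 2.81], [-0.39, 2.02], [-1.27, 1.25], [0.06, 2.57], [-1.19, 4.33], [0.19, 2], [-2.82, 2.82]. Speed limits (rad/s): [1.89, 1.89, 2.39, 2.39, 3.01, 3.01, 3.01].

### API

Orientations are given as a unit quaternion [w, x, y, z].
In Python, from plant import status, eyes, job, bot gives the robot as it stands.
- The arm moves only by the tool apply_moves, never from a script. Its argument "targets" is a list that holds one entry, the list of rows, each a list of 7 numbers: the shift along the tool's x, y, z in mm, then the turn, a rotation vector about the tool's x, y, z in rad, then the finger opening in mm, from 0 to 85.4. In form: [[[tx, ty, tz, rx, ry, rz, hand], ...]]. A call has 1 to 20 rows; each row is the pose to reach, as a shift and turn from the pose commanded when the call began, along the tool's axes at that moment; what a row does not reach only later rows make up. A row lasts 1/12 s, in which the tool goes at most 41.7 mm and 7.16 degrees, less where a joint would pass 70% of its speed; a pose out of reach is approached as far as the arm can. A call with a gripper value outside its range is refused whole. The fingers move at their own pace and stop on an object; "squeeze" is the grip in N (left out, the last holds). Time passes only in rows, so rows that repeat a pose let the fingers close. It gives the time, the measured TCP pose, the force, the opening and the grip force at its end, in the units of the state.
- status.state(): the state, without advancing time (a new reading comes with each control period).
- eyes.camera(name): name is "scene" or "side" or "wrist"; returns the picture (480x640x3 uint8, red, green, blue); there is no depth.
- eyes.calibration(name): a dict with "intrinsics" (3x3 intrinsics, pixels), "rvec" (rotation vector, rad) and "tvec" (3), from world to camera coordinates, as OpenCV has them. Camera axes: x right, y down, z forward; pixel columns grow to the right and rows downward; lengths in m; the calibration is good to about 2 mm. The wrist camera is an equidistant fisheye: a pixel r from the principal point sees the ray r / f radians off the axis. A picture is of the moment at which its call begins: read the wrist's pose just before it. calibration takes no time and is no camera call; for the wrist camera it gives the pose at the moment of the call.
- job.sign_off(): hands the job in; it is judged then, once.
The state is a dict: "t": time; "joints": joint angles; "dq": joint speeds; "joint_torque": joint torques, N m; "eef_pos": TCP position; "ee_rot": TCP orientation; "wrist_force": force on the tool from outside, world axes, zero at the start; "torque": the same for the moment, N m; "finger_gap": opening from 0.0 (shut) to 1.0 (fully open); "grip_force": force on a finger pad.
Only numpy, scipy, OpenCV 4.12 (cv2) and the standard library are available. Lean on these libraries where they do the work, as an engineer would, in place of code of your own. Each camera call takes 0.05 s, during which the arm holds its last target. There are 200 camera calls.

## Working session

There is one attempt and no reset: what is moved stays moved. The work goes in short steps, Python scripts to look and compute and a tool call to move; the robot and the scene stay as the last step left them, time stands still between calls to the robot, and variables do not carry over. Pictures are saved under pics/ and viewed, at most 10 in all, crops included, and the job is handed in when it is done.

Besides the shell and the picture viewer there is one more tool, called after ">>>" as name(argument=value, ...) on one line, values as JSON. apply_moves: Moves the arm, as the interface text tells. Its arguments: {"type":"object","properties":{"targets":{"type":"array","items":{"type":"array","items":{"type":"array","items":{"type":"number"}}}},"squeeze":{"type":"number"}},"required":["targets"]}

```bash
mkdir -p pics; cat > h.py <<'E'
import numpy as np, cv2
from plant import status, eyes, job, bot
def snap(name,fn):
    im=eyes.camera(name); cv2.imwrite('pics/'+fn,im[:,:,::-1]); return im
def cal(name):
    c=eyes.calibration(name); K=np.array(c['intrinsics'],float); R=cv2.Rodrigues(np.array(c['rvec'],float))[0]; t=np.array(c['tvec'],float).ravel()
    return K,R,t
def ray(c,uv,fish=False):
    K,R,t=c; x=(uv[0]-K[0,2])/K[0,0]; y=(uv[1]-K[1,2])/K[1,1]
    if fish:
        r=np.hypot(x,y); s=np.sin(r)/r if r>1e-9 else 1; d=np.array([x*s,y*s,np.cos(r)])
    else: d=np.array([x,y,1.])
    return -R.T@t, R.T@d
def onz(c,uv,z,fish=False):
    o,d=ray(c,uv,fish); return o+d*(z-o[2])/d[2]
def proj(c,p,fish=False):
    K,R,t=c; q=R@np.array(p)+t
    if fish:
        rr=np.hypot(q[0],q[1]); th=np.arctan2(rr,q[2]); k=th/rr
        return K[0,0]*q[0]*k+K[0,2],K[1,1]*q[1]*k+K[1,2]
    return K[0,0]*q[0]/q[2]+K[0,2],K[1,1]*q[1]/q[2]+K[1,2]
E
python3 - <<'E'
from h import *
for n in('scene','side','wrist'): snap(n,n+'0.png'); c=cal(n); print(n,c[0].tolist(),(-c[1].T@c[2]).round(3),c[1][2].round(2))
print(bot.pinch_z,status.state())
E
```

```text
scene [[588.6456641873435, 0.0, 318.41056772997587], [0.0, 588.6456641873435, 232.5945066611866], [0.0, 0.0, 1.0]] [1.552 0.141 1.028] [-0.7  -0.14 -0.7 ]
side [[573.995817762678, 0.0, 318.83838933154175], [0.0, 573.995817762678, 236.31685555505547], [0.0, 0.0, 1.0]] [0.212 0.584 0.859] [ 0.35 -0.59 -0.73]
wrist [[371.64829954431775, 0.0, 318.56905928092436], [0.0, 371.64829954431775, 240.3742525866046], [0.0, 0.0, 1.0]] [ 0.245 -0.58   0.374] [-0.3  -0.08 -0.95]
-0.0187 {'t': 0.15, 'joints': array([ 1.25751648,  0.41785132, -0.01027141,  1.61402008,  0.00469055,
        1.11068574, -0.05300893]), 'dq': array([ 0.00025445, -0.00215004,  0.00156171, -0.00114289, -0.00108574,
        0.00036785,  0.00040742]), 'joint_torque': array([ 5.67666098e-05, -8.64740181e+01,  6.78935722e-01, -4.35056305e+01,
        1.90887769e-02,  5.82319451e-03,  1.61062376e-04]), 'eef_pos': array([ 0.16768815, -0.60181737,  0.23080174]), 'ee_rot': array([-4.58862809e-04,  9.90783385e-01,  1.35455023e-01, -1.04380035e-04]), 'wrist_force': array([0.04947777, 0.26140387, 0.17354389]), 'torque': array([ 0.02415446, -0.01336887,  0.03268263]), 'grip_force': 0.0, 'finger_gap': 0.9934593277333881}
```

View pics/scene0.png

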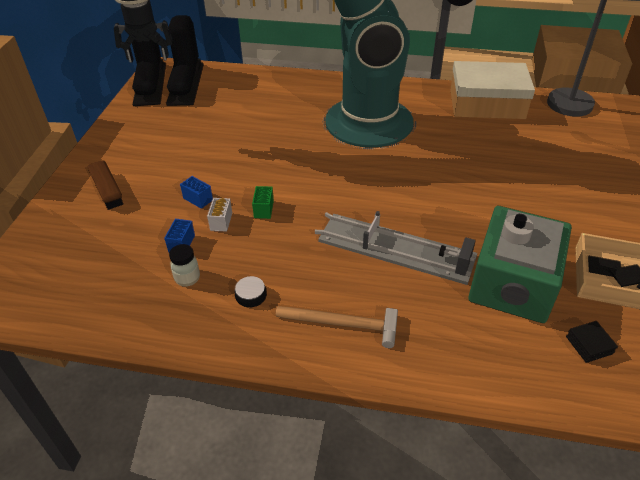

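View pics/side0.png

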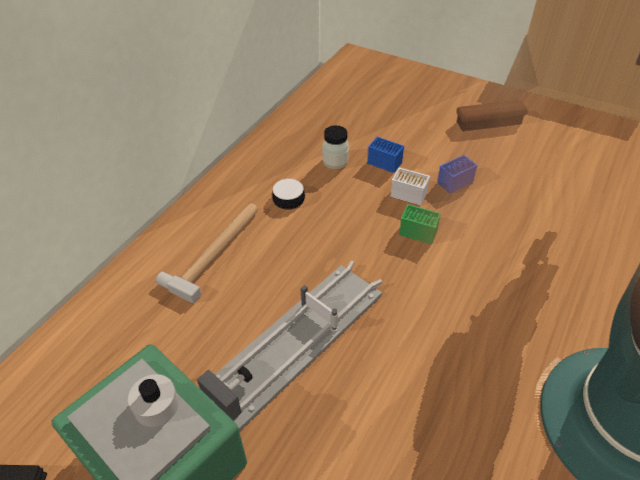

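The scene view shows the silver box with brass heads at (220,214), blue boxes at (196,191) and (180,234), and a green one at (263,203). In the side view the silver box is at (410,186). Only the silver one is aluminium with brass heads, so it is the magazine. I'll confirm that with an enlarged crop and enlarge the feeder as well.

```bash
python3 - <<'E'
from h import *
a=cv2.imread('pics/scene0.png'); b=cv2.imread('pics/side0.png')
r=lambda i,x,y,w,h,W,H: cv2.resize(i[y:y+h,x:x+w],(W,H),interpolation=cv2.INTER_CUBIC)
m=np.vstack([np.hstack([r(a,190,185,60,60,300,300),r(a,305,190,100,60,500,300)]),np.hstack([r(b,385,160,60,60,300,300),r(b,290,250,100,60,500,300)])])
cv2.imwrite('pics/crop1.png',m)
E
```

```text
(no output)
```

View pics/crop1.png

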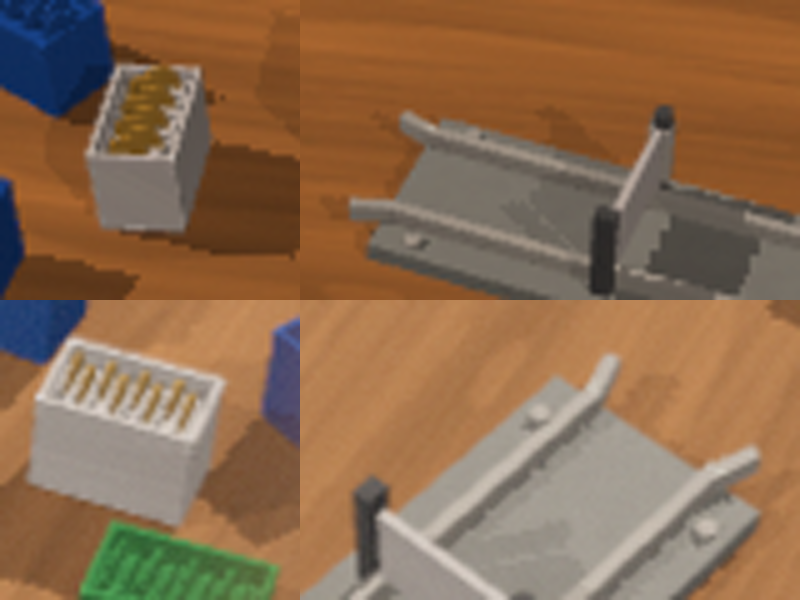

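View pics/wrist0.png

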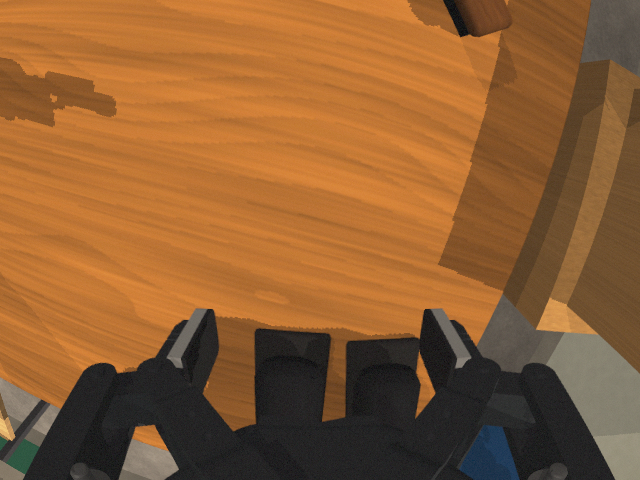

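The crop confirms the silver box with brass heads is the magazine. The flap posts are at about scene (366,232), the jamb, and (378,212), the hinge. The wrist view shows only bench.

```bash
python3 - <<'E'
from h import *
S=cal('scene');D=cal('side')
A=[(190+x/5,185+y/5) for x,y in[(115,68),(202,68),(183,157),(90,157)]]
B=[(385+x/5,160+y/5) for x,y in[(70,40),(222,80),(190,140),(38,100)]]
for c,P in((S,A),(D,B)):
    w=np.array([onz(c,p,.05) for p in P])[:,:2]; print(w.round(4).tolist(),w.mean(0).round(4))
    for i in range(4):
        e=w[(i+1)%4]-w[i]; print(np.hypot(*e).round(4),np.degrees(np.arctan2(e[1],e[0])).round(1))
print('posts')
for c,P in((S,[(366,232.4),(377.6,212.4)]),(D,[(290+(375-300)/5,250+(490-300)/5),(334,310)])):
    w=np.array([onz(c,p,.065) for p in P])[:,:2];e=w[1]-w[0]; print(w.round(4).tolist(),np.hypot(*e),np.degrees(np.arctan2(e[1],e[0])))
for n,c in(('tin',(288,187)),('jar',(336,135))): print(n,onz(D,c,.03 if n=='tin' else .085).round(3))
print('rail ends z20: side',onz(D,(290+(615-300)/5,250+60/5),.02).round(4),onz(D,(290+(755-300)/5,250+155/5),.02).round(4))
print('scene',onz(S,(305+105/5,190+118/5),.02).round(4),onz(S,(305+52/5,190+205/5),.02).round(4))
print('hammer side',onz(D,(180,287),.02).round(3),onz(D,(252,210),.02).round(3))
print('stop top front corners side',onz(D,(199,376),.065).round(3))
E
python3 - <<'E'
import cv2,numpy as np
a=cv2.imread('pics/scene0.png'); b=cv2.imread('pics/side0.png')
r=lambda i,x,y,w,h,W,H: cv2.resize(i[y:y+h,x:x+w],(W,H),interpolation=cv2.INTER_CUBIC)
cv2.imwrite('pics/crop2.png',np.vstack([r(a,310,205,176,66,800,300),r(b,190,260,200,75*1,800,300) if 0 else r(b,190,255,200,190,316,300) if 0 else cv2.copyMakeBorder(r(b,190,255,200,190,316,300),0,0,0,484,0)]))
E
```

```text
[[0.4894, -0.341], [0.4821, -0.2972], [0.5481, -0.2873], [0.5557, -0.3326]] [ 0.5188 -0.3145]
0.0444 99.5
0.0667 8.6
0.0459 -80.4
0.0668 -172.8
[[0.5515, -0.332], [0.4838, -0.3394], [0.4807, -0.2972], [0.5469, -0.2894]] [ 0.5158 -0.3145]
0.0681 -173.8
0.0422 94.2
0.0667 6.8
0.0429 -83.9
posts
[[0.5622, 0.0587], [0.4883, 0.0777]] 0.07627182992434403 165.52449561351585
[[0.5533, 0.0615], [0.4862, 0.0778]] 0.06903515290081509 166.3070542331462
tin [ 0.742 -0.18   0.03 ]
jar [ 0.706 -0.328  0.085]
rail ends z20: side [ 0.5247 -0.0678  0.02  ] [ 0.4575 -0.052   0.02  ]
scene [ 0.4649 -0.0537  0.02  ] [ 0.5319 -0.0685  0.02  ]
hammer side [0.777 0.144 0.02 ] [ 0.777 -0.092  0.02 ]
stop top front corners side [0.608 0.29  0.065]
```

```bash
cat >> h.py <<'E'
from scipy.spatial.transform import Rotation as Ro
def move(xyz,yaw):
    "row values (mm, rad) taking the current measured TCP to world xyz, tool down with tool-x yaw (deg)"
    s=status.state(); q=s['ee_rot']; R=Ro.from_quat([q[1],q[2],q[3],q[0]])
    T=Ro.from_euler('z',yaw,degrees=True)*Ro.from_rotvec([np.pi,0,0])
    d=R.inv().apply(np.array(xyz)-s['eef_pos'])*1000; r=(R.inv()*T).as_rotvec()
    print('d',d.round(1),'r',r.round(4),'yaw now',np.degrees(np.arctan2(*R.apply([1,0,0])[1::-1])).round(2))
E
python3 - <<'E'
from h import *
D=cal('side')
for p in((386,148),(457,167),(420,215)): print(onz(D,p,.05).round(3))
move((.517,-.3145,.16),7.5)
E
```

```text
[ 0.606 -0.381  0.05 ]
[ 0.443 -0.396  0.05 ]
[ 0.454 -0.22   0.05 ]
d [ 413.6 -182.9   70.9] r [-9.000e-04  1.000e-04  1.408e-01] yaw now 15.57
```

>>> apply_moves(targets=[[[40, -18, 0, 0, 0, 0.05, 70], [80, -36, 0, 0, 0, 0.1, 70], [118, -52, 0, 0, 0, 0.141, 70], [156, -69, 0, 0, 0, 0.141, 70], [194, -86, 0, 0, 0, 0.141, 70], [232, -103, 0, 0, 0, 0.141, 70], [270, -120, 0, 0, 0, 0.141, 70], [308, -137, 0, 0, 0, 0.141, 70], [346, -154, 20, 0, 0, 0.141, 70], [384, -170, 40, 0, 0, 0.141, 70], [413.6, -182.9, 60, 0, 0, 0.141, 70], [413.6, -182.9, 71, 0, 0, 0.141, 70], [413.6, -182.9, 71, 0, 0, 0.141, 70], [413.6, -182.9, 71, 0, 0, 0.141, 70]]])

```text
t: 1.32
eef_pos: [0.5167, -0.3145, 0.1595]
ee_rot: [-0.001, 0.998, 0.066, -0.001]
wrist_force: [-0.1, -0.2, 0.7]
finger_gap: 0.821
grip_force: 0.0
```

```bash
python3 - <<'E'
from h import *
im=snap('wrist','wrist1.png'); c=cal('wrist')
s=status.state(); print(s['eef_pos'],s['t'])
move((.517,-.3145,.02),7.5)
hsv=cv2.cvtColor(im,cv2.COLOR_RGB2HSV); m=((hsv[...,1]<60)&(hsv[...,2]>110)).astype(np.uint8)
m=cv2.morphologyEx(m,cv2.MORPH_OPEN,np.ones((5,5),np.uint8))
n,l,st,ce=cv2.connectedComponentsWithStats(m)
for i in range(1,n):
    if st[i,4]>800: print(st[i],ce[i])
print('pred centre',proj(c,(.517,-.3145,.05),True),[np.round(proj(c,np.array([.517,-.3145,.05])+Ro.from_euler('z',7.5,degrees=True).apply([a,b,0]),True)) for a,b in((.035,.022),(-.035,.022),(-.035,-.022),(.035,-.022))])
E
```

```text
[ 0.51656583 -0.31556109  0.16050399] 1.3667
d [  0.7  -1.  140.5] r [ 0.0001  0.0006 -0.0009] yaw now 7.45
[   0  163   58   91 3650] [ 28.24876712 210.04191781]
[ 292  178   64  105 4239] [322.61759849 226.29983487]
[601 448  39  32 933] [621.86173633 464.34512326]
pred centre (np.float64(318.1507693596977), np.float64(234.58817839130063)) [array([286., 186.]), array([289., 279.]), array([348., 279.]), array([350., 186.])]
```

View pics/wrist1.png

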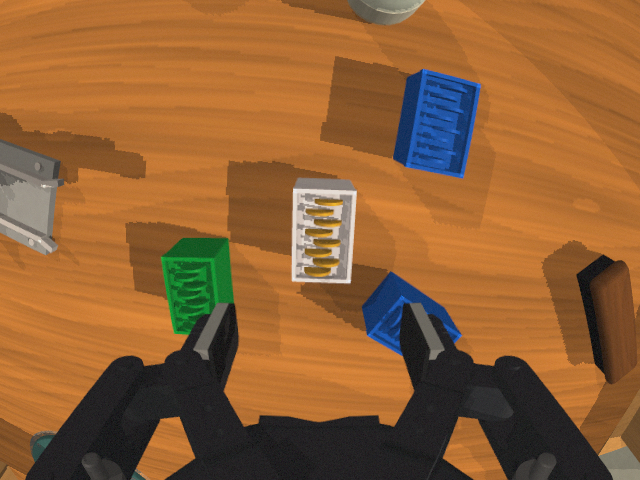

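The wrist view shows the magazine top with corners at (293,190), (355,190), (351,282) and (293,282). It sits 4 px right and 3.5 px below my prediction, so the centre is about (0.514, -0.3175) with yaw about 6°.

```bash
python3 - <<'E'
from h import *
# refined by the four clicked corners
c=cal('wrist'); w=np.array([onz(c,p,.05,True) for p in((293,190),(355,190),(351,282),(293,282))])[:,:2]
print(w.round(4),w.mean(0)); 
for a,b in((3,0),(2,1)): e=w[b]-w[a];print(np.hypot(*e),np.degrees(np.arctan2(e[1],e[0])))
m=w.mean(0); move((m[0],m[1],.02),6.3)
E
```

```text
[[ 0.5469 -0.293 ]
 [ 0.5525 -0.3357]
 [ 0.4831 -0.3438]
 [ 0.4775 -0.3006]] [ 0.51503125 -0.31827147]
0.06978142015366981 6.194794743921383
0.0698581363779148 6.682651834686942
d [ -1.8   2.5 140.5] r [0.0001 0.0006 0.0201] yaw now 7.45
```

>>> apply_moves(targets=[[[-1.8, 2.5, 35, 0, 0, 0.02, 70], [-1.8, 2.5, 70, 0, 0, 0.02, 70], [-1.8, 2.5, 105, 0, 0, 0.02, 70], [-1.8, 2.5, 130, 0, 0, 0.02, 70], [-1.8, 2.5, 140, 0, 0, 0.02, 70], [-1.8, 2.5, 140, 0, 0, 0.02, 70], [-1.8, 2.5, 140, 0, 0, 0.02, 40], [-1.8, 2.5, 140, 0, 0, 0.02, 35], [-1.8, 2.5, 140, 0, 0, 0.02, 30], [-1.8, 2.5, 140, 0, 0, 0.02, 30], [-1.8, 2.5, 140, 0, 0, 0.02, 30], [-1.8, 2.5, 140, 0, 0, 0.02, 30]]], squeeze=30)

```text
t: 2.37
eef_pos: [0.5166, -0.3185, 0.0226]
ee_rot: [0.001, 0.998, 0.055, 0.001]
wrist_force: [-1.6, -0.5, 8.7]
finger_gap: 0.509
grip_force: 31.4
```

>>> apply_moves(targets=[[[0, 0, -20, 0, 0, 0, 30], [0, 0, -50, 0, 0, 0, 30], [0, 0, -85, 0, 0, 0, 30], [0, 0, -115, 0, 0, 0, 30], [0, 0, -125, 0, 0, 0, 30], [0, 0, -125, 0, 0, 0, 30]]])

```text
t: 2.87
eef_pos: [0.5171, -0.3185, 0.1493]
ee_rot: [0.002, 0.998, 0.055, 0.003]
wrist_force: [0.8, 0.3, -1.9]
finger_gap: 0.509
grip_force: 32.0
```

```bash
python3 - <<'E'
from h import *
s=status.state(); print(s['eef_pos'],s['wrist_force'],s['finger_gap'])
move((.506,-.004,.15),76.5)
E
```

```text
[ 0.51706267 -0.31846699  0.1493344 ] [ 0.80256546  0.2747906  -1.91658138] 0.5091062413260726
d [  23.7 -313.8   -1.7] r [ 0.0062 -0.0019 -1.2246] yaw now 6.34
```

>>> apply_moves(targets=[[[2, -30, 0, 0.005, -0.002, -0.12, 30], [4, -60, 0, 0.005, -0.002, -0.24, 30], [6, -90, 0, 0.006, -0.002, -0.36, 30], [8, -120, 0, 0.006, -0.002, -0.48, 30], [10, -150, 0, 0.006, -0.002, -0.6, 30], [13, -180, 0, 0.006, -0.002, -0.72, 30], [16, -215, 0, 0.006, -0.002, -0.84, 30], [19, -250, 0, 0.006, -0.002, -0.96, 30], [22, -285, 0, 0.006, -0.002, -1.08, 30], [24, -314, 0, 0.006, -0.002, -1.2, 30], [24, -314, 0, 0.006, -0.002, -1.225, 30], [24, -314, 0, 0.006, -0.002, -1.225, 30], [24, -314, 0, 0.006, -0.002, -1.225, 30]]])

```text
t: 3.95
eef_pos: [0.5044, -0.0033, 0.1447]
ee_rot: [-0.003, 0.786, 0.619, -0.001]
wrist_force: [0.1, -0.8, -2.6]
finger_gap: 0.505
grip_force: 32.0
```

```bash
python3 - <<'E'
from h import *
im=snap('wrist','wrist2.png'); c=cal('wrist')
s=status.state(); print(s['eef_pos'],s['ee_rot'],s['t'],s['wrist_force'])
E
```

```text
[ 0.5045227  -0.003713    0.14476273] [-0.00296397  0.78597169  0.61825372 -0.00143493] 4.0 [-0.68497272 -0.2097761  -1.45261763]
```

View pics/wrist2.png

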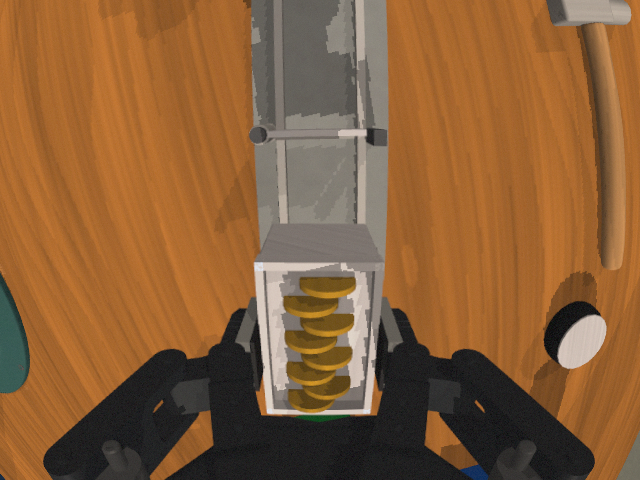

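The magazine is held straight ahead of the lane. Post tops are at (258,134) and (376,134), and the rails run up at u≈283 and u≈361. Next I'll measure the lane centre.

```bash
python3 - <<'E'
from h import *
im=cv2.imread('pics/wrist2.png'); c=cal('wrist'); g=cv2.cvtColor(im,cv2.COLOR_BGR2GRAY)
for v in(60,100,160,185,210): print(v,'L',g[v,268:296].tolist(),'R',g[v,348:376].tolist())
for p in((258,134),(376,134)): print(onz(c,p,.065,True).round(4))
for p in((288,210),(288,160),(284,60),(357,210),(357,160),(357,60)): print(p,onz(c,p,.02,True).round(4))
# magazine top rim corners seen, at height TCP..
for p in((256,264),(382,264),(370,413),(267,413)): print(onz(c,p,.1448+.03,True).round(4))
E
```

```text
60 L [87, 87, 87, 87, 88, 90, 115, 124, 124, 123, 123, 125, 123, 124, 117, 86, 95, 97, 99, 100, 100, 99, 99, 99, 99, 100, 100, 97] R [83, 88, 83, 122, 124, 123, 88, 79, 97, 174, 173, 177, 139, 142, 142, 123, 124, 100, 100, 134, 135, 134, 138, 136, 137, 135, 137, 137]
100 L [86, 87, 86, 85, 86, 86, 91, 109, 121, 121, 123, 121, 121, 122, 121, 109, 85, 98, 98, 97, 100, 98, 98, 97, 101, 97, 99, 97] R [85, 83, 86, 89, 84, 85, 82, 83, 72, 153, 175, 173, 172, 145, 122, 120, 121, 110, 97, 98, 95, 95, 97, 114, 136, 135, 134, 137]
160 L [128, 125, 128, 127, 125, 126, 127, 127, 131, 149, 156, 157, 157, 159, 158, 158, 153, 116, 92, 125, 123, 123, 124, 122, 124, 124, 122, 122] R [126, 124, 122, 123, 125, 123, 101, 84, 79, 114, 149, 158, 156, 156, 156, 157, 160, 161, 137, 137, 137, 134, 137, 137, 136, 137, 138, 137]
185 L [123, 124, 126, 124, 124, 126, 124, 125, 125, 125, 151, 156, 159, 158, 158, 158, 158, 147, 114, 98, 126, 127, 124, 123, 126, 125, 124, 123] R [124, 126, 123, 127, 123, 126, 126, 115, 82, 117, 174, 173, 175, 175, 174, 175, 176, 162, 146, 136, 139, 138, 139, 138, 135, 137, 137, 135]
210 L [141, 139, 138, 130, 125, 129, 125, 126, 124, 124, 128, 155, 174, 176, 175, 178, 176, 174, 164, 133, 109, 135, 139, 136, 140, 136, 137, 136] R [126, 128, 125, 129, 127, 117, 82, 84, 77, 123, 172, 174, 175, 176, 179, 174, 175, 162, 143, 141, 140, 140, 136, 137, 138, 136, 137, 137]
[0.4856 0.0775 0.065 ]
[0.554  0.0608 0.065 ]
(288, 210) [0.4847 0.018  0.02  ]
(288, 160) [0.4942 0.054  0.02  ]
(284, 60) [0.5091 0.1254 0.02  ]
(357, 210) [0.5346 0.006  0.02  ]
(357, 160) [0.5426 0.0424 0.02  ]
(357, 60) [0.5591 0.1133 0.02  ]
[0.4921 0.036  0.1748]
[0.5326 0.0262 0.1748]
[ 0.5171 -0.0397  0.1748]
[ 0.4752 -0.0298  0.1748]
```

```bash
python3 - <<'E'
from h import *
move((.506,-.0032,.05),77)
E
```

```text
d [ 0.7  1.9 94.8] r [-0.0064 -0.0014 -0.0109] yaw now 76.38
```

>>> apply_moves(targets=[[[0.5, 1.5, 25, -0.005, 0, -0.011, 30], [0.7, 1.9, 50, -0.005, 0, -0.011, 30], [0.7, 1.9, 75, -0.005, 0, -0.011, 30], [0.7, 1.9, 92, -0.005, 0, -0.011, 30], [0.7, 1.9, 95, -0.005, 0, -0.011, 30], [0.7, 1.9, 95, -0.005, 0, -0.011, 30], [0.7, 1.9, 95, -0.005, 0, -0.011, 30], [0.7, 1.9, 95, -0.005, 0, -0.011, 30]]])

```text
t: 4.67
eef_pos: [0.507, -0.0026, 0.0514]
ee_rot: [-0.0, 0.782, 0.623, 0.001]
wrist_force: [0.3, -1.1, -1.8]
finger_gap: 0.512
grip_force: 31.8
```

```bash
python3 - <<'E'
from h import *
s=status.state(); print(s['eef_pos'],s['ee_rot'],s['wrist_force'])
move((.506,-.0032,.033),77)
im=snap('wrist','wrist3.png')
E
```

```text
[ 0.50702613 -0.00256705  0.0514133 ] [-2.36682926e-04  7.81977185e-01  6.23306101e-01  1.06364583e-03] [ 0.27203475 -1.09400565 -1.82758678]
d [-0.9 -0.9 18.4] r [ 0.001 -0.002  0.002] yaw now 77.12
```

View pics/wrist3.png

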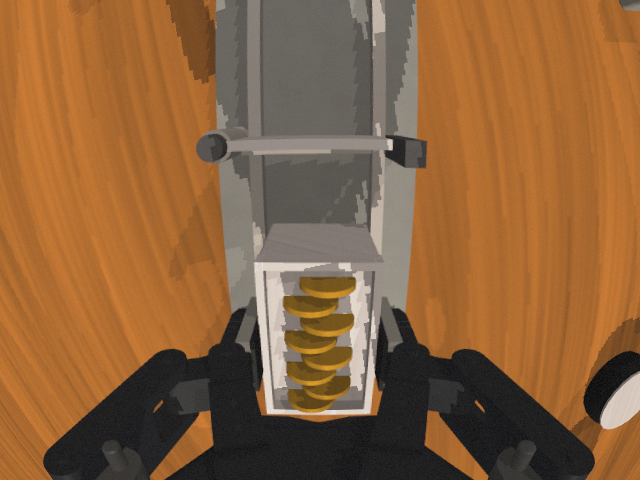

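The magazine's front is centred between the rails: its edges are at u 268 to 370, and the rails' inner faces at about 262 and 372. I'll lower it.

>>> apply_moves(targets=[[[-0.5, 0, 6, 0, 0, 0, 30], [-0.9, 0, 12, 0, 0, 0, 30], [-0.9, 0, 15, 0, 0, 0, 30], [-0.9, 0, 17, 0, 0, 0, 30], [-0.9, 0, 18, 0, 0, 0, 30], [-0.9, 0, 18, 0, 0, 0, 30], [-0.9, 0, 18, 0, 0, 0, 30]]])

```text
t: 5.3
eef_pos: [0.5058, -0.0032, 0.0325]
ee_rot: [-0.001, 0.782, 0.624, 0.0]
wrist_force: [-5.9, -1.7, 11.3]
finger_gap: 0.512
grip_force: 33.7
```

>>> apply_moves(targets=[[[0, 0, 0, 0, 0, 0, 60], [0, 0, 0, 0, 0, 0, 65], [0, 0, 0, 0, 0, 0, 65], [0, 0, 0, 0, 0, 0, 65], [0, 0, -20, 0, 0, 0, 65], [0, 0, -50, 0, 0, 0, 65], [0, 0, -80, 0, 0, 0, 50], [0, 0, -100, 0, 0, 0, 30], [0, 0, -100, 0, 0, 0, 10], [0, 0, -100, 0, 0, 0, 0], [0, 0, -100, 0, 0, 0, 0], [0, 0, -100, 0, 0, 0, 0]]])

```text
t: 6.3
eef_pos: [0.5055, -0.0033, 0.1313]
ee_rot: [-0.001, 0.782, 0.624, -0.0]
wrist_force: [0.8, -0.0, -1.1]
finger_gap: 0.002
grip_force: 0.0
```

```bash
python3 - <<'E'
from h import *
s=status.state(); print(s['eef_pos'],s['wrist_force'],s['finger_gap'])
im=snap('wrist','wrist4.png')
u=np.array([np.cos(np.radians(77)),np.sin(np.radians(77))]); g=np.array([.522,.0688])
p=g+u*(-.150); move((p[0],p[1],.13),77); move((p[0],p[1],.03),77)
E
```

```text
[ 0.50554484 -0.00330033  0.13126949] [ 0.76593246 -0.0267091  -1.12225573] 0.0024258255022358917
d [-76.1  -0.4   1.1] r [-0.0025 -0.0016  0.003 ] yaw now 77.17
d [-76.2  -0.2 101.1] r [-0.0025 -0.0016  0.003 ] yaw now 77.17
```

View pics/wrist4.png

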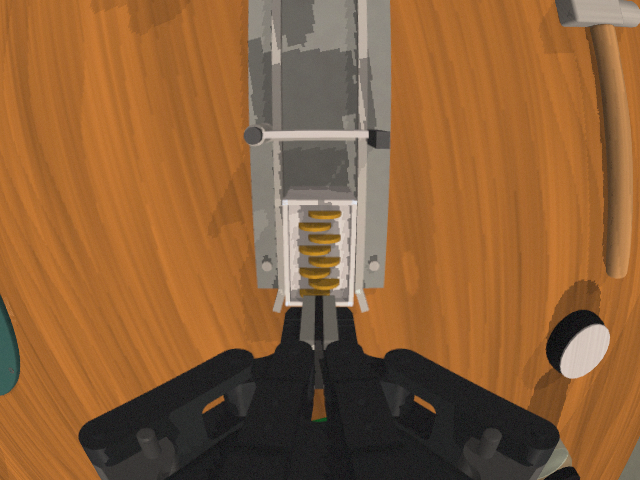

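The magazine stands in the near lane with its rim at u 284 to 356, v 200 to 305, and the flap is shut. I'll go behind it.

>>> apply_moves(targets=[[[-35, 0, 0, 0, 0, 0, 0], [-70, 0, 0, 0, 0, 0, 0], [-76, 0, 20, 0, 0, 0, 0], [-76, 0, 50, 0, 0, 0, 0], [-76, 0, 80, 0, 0, 0, 0], [-76, 0, 100, 0, 0, 0, 0], [-76, 0, 107, 0, 0, 0, 0], [-76, 0, 107, 0, 0, 0, 0], [-76, 0, 107, 0, 0, 0, 0]]])

```text
t: 7.1
eef_pos: [0.4893, -0.0769, 0.0254]
ee_rot: [-0.001, 0.782, 0.624, 0.0]
wrist_force: [-0.2, 0.3, 0.9]
finger_gap: 0.004
grip_force: 0.0
```

```bash
cat >> h.py <<'E'
G=np.array([.522,.0688]); A=np.radians(77.1); U=np.array([np.cos(A),np.sin(A)]); N=np.array([-U[1],U[0]])
def rep():
    s=status.state(); p=s['eef_pos'][:2]-G; f=s['wrist_force']
    print('t',s['t'],'x %.1f y %.1f z %.1f mm'%(p@U*1e3,p@N*1e3,s['eef_pos'][2]*1e3),'F feed %.2f lat %.2f z %.2f'%(f[:2]@U,f[:2]@N,f[2]),'q',s['ee_rot'].round(4))
E
python3 -c "
from h import *
rep()"
```

```text
t 7.1 x -149.3 y -0.7 z 25.4 mm F feed 0.25 lat 0.25 z 0.92 q [-1.100e-03  7.816e-01  6.238e-01  4.000e-04]
```

>>> apply_moves(targets=[[[10, 0, 0, 0, 0, 0, 0], [20, 0, 0, 0, 0, 0, 0], [26, 0, 0, 0, 0, 0, 0], [32, 0, 0, 0, 0, 0, 0], [38, 0, 0, 0, 0, 0, 0], [44, 0, 0, 0, 0, 0, 0], [50, 0, 0, 0, 0, 0, 0], [56, 0, 0, 0, 0, 0, 0], [62, 0, 0, 0, 0, 0, 0], [68, 0, 0, 0, 0, 0, 0], [74, 0, 0, 0, 0, 0, 0], [80, 0, 0, 0, 0, 0, 0], [86, 0, 0, 0, 0, 0, 0], [92, 0, 0, 0, 0, 0, 0], [98, 0, 0, 0, 0, 0, 0], [104, 0, 0, 0, 0, 0, 0], [110, 0, 0, 0, 0, 0, 0], [116, 0, 0, 0, 0, 0, 0], [120, 0, 0, 0, 0, 0, 0], [120, 0, 0, 0, 0, 0, 0]]])

```text
t: 8.77
eef_pos: [0.516, 0.0411, 0.0254]
ee_rot: [-0.001, 0.781, 0.624, 0.001]
wrist_force: [0.9, -0.0, 0.3]
finger_gap: 0.002
grip_force: 0.0
```

```bash
python3 -c "
from h import *
rep(); snap('wrist','wrist5.png')"
```

```text
t 8.7667 x -28.4 y -0.4 z 25.4 mm F feed 0.17 lat -0.85 z 0.28 q [-0.001   0.7813  0.6241  0.0008]
```

View pics/wrist5.png

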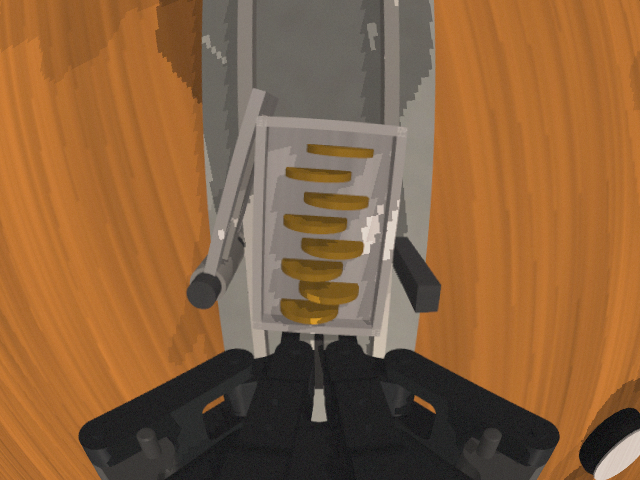

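The flap has swung open along the magazine's left side and the magazine is in the gateway, yawed a few degrees within the rails. I'll estimate the pad position from dark-pixel masks while I continue.

>>> apply_moves(targets=[[[6, 0, 0, 0, 0, 0, 0], [12, 0, 0, 0, 0, 0, 0], [18, 0, 0, 0, 0, 0, 0], [24, 0, 0, 0, 0, 0, 0], [30, 0, 0, 0, 0, 0, 0], [36, 0, 0, 0, 0, 0, 0], [42, 0, 0, 0, 0, 0, 0], [48, 0, 0, 0, 0, 0, 0], [54, 0, 0, 0, 0, 0, 0], [60, 0, 0, 0, 0, 0, 0], [66, 0, 0, 0, 0, 0, 0], [72, 0, 0, 0, 0, 0, 0], [75, 0, 0, 0, 0, 0, 0], [75, 0, 0, 0, 0, 0, 0]]])

```text
t: 9.98
eef_pos: [0.5326, 0.114, 0.0255]
ee_rot: [-0.001, 0.781, 0.624, 0.001]
wrist_force: [-0.5, -0.8, 0.3]
finger_gap: 0.001
grip_force: 0.0
```

```bash
python3 - <<'E'
from h import *
rep(); c=cal('wrist'); im=snap('wrist','wrist6.png')
def fx(p): q=(p[:2]-G); return (q@U*1e3).round(1),(q@N*1e3).round(1)
for n,f,(x0,y0,x1,y1) in(('scene','scene0.png',(430,238,456,265)),('side','side0.png',(225,360,262,392))):
    g=cv2.imread('pics/'+f).max(2)[y0:y1,x0:x1]; m=(g<45).astype(np.uint8)
    k,l,st,ce=cv2.connectedComponentsWithStats(m)
    for i in range(1,k):
        if st[i,4]>8:
            yy,xx=np.where(l==i); cc=cal(n); P=[fx(onz(cc,(x+x0,y+y0),.035)) for x,y in zip(xx,yy)]
            print(n,st[i],ce[i]+[x0,y0],'centre@35',fx(onz(cc,ce[i]+[x0,y0],.035)),'top row@48',fx(onz(cc,(xx[yy==yy.min()].mean()+x0,yy.min()+y0),.048)))
o=im.max(2); m=(o<45).astype(np.uint8); m[250:]=0
k,l,st,ce=cv2.connectedComponentsWithStats(m)
for i in range(1,k):
    if st[i,4]>60: print('wrist',st[i],ce[i].round(1),fx(onz(c,ce[i],.035,True)))
a=im[:300,150:490,::-1];b=cv2.resize(cv2.imread('pics/scene0.png')[225:285,420:490],(350,300),interpolation=cv2.INTER_CUBIC)
b2=cv2.resize(cv2.imread('pics/side0.png')[350:410,200:270],(350,300),interpolation=cv2.INTER_CUBIC)
cv2.imwrite('pics/crop3.png',np.vstack([np.hstack([a,b]),np.hstack([np.zeros_like(a),b2])]))
E
```

```text
t 9.9833 x 46.4 y -0.3 z 25.5 mm F feed -0.87 lat 0.29 z 0.27 q [-1.000e-03  7.814e-01  6.240e-01  7.000e-04]
scene [ 9  7  6 12 48] [441.60416667 250.5625    ] centre@35 (np.float64(173.5), np.float64(-1.5)) top row@48 (np.float64(171.4), np.float64(3.5))
side [ 13   7  14  15 100] [245.19 373.55] centre@35 (np.float64(174.3), np.float64(0.5)) top row@48 (np.float64(173.4), np.float64(-4.9))
wrist [ 280    0   74   19 1202] [316.5   7.9] (np.float64(170.0), np.float64(1.5))
```

View pics/crop3.png

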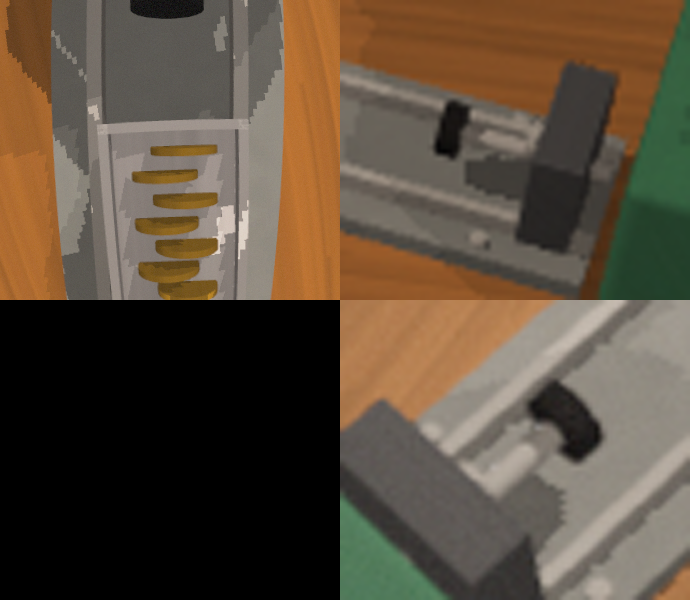

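Crop: pad's lower rim is at full-image wrist (316,18) and the magazine's front rim at about (322,126). I'll compute the gap.

```bash
python3 - <<'E'
from h import *
c=cal('wrist')
fx=lambda p:((p[:2]-G)@np.c_[U,N]*1e3).round(1)
print('pad face',fx(onz(c,(316,19),.022,True)),'mag front',fx(onz(c,(256,130),.06,True)),fx(onz(c,(396,123),.06,True)))
E
```

```text
pad face [168.8   1.8] mag front [125.   18.9] [127.3 -21.9]
```

>>> apply_moves(targets=[[[5, 0, 0, 0, 0, 0, 0], [10, 0, 0, 0, 0, 0, 0], [15, 0, 0, 0, 0, 0, 0], [20, 0, 0, 0, 0, 0, 0], [25, 0, 0, 0, 0, 0, 0], [29, 0, 0, 0, 0, 0, 0], [32, 0, 0, 0, 0, 0, 0], [34, 0, 0, 0, 0, 0, 0], [35, 0, 0, 0, 0, 0, 0], [36, 0, 0, 0, 0, 0, 0]]])

```text
t: 10.87
eef_pos: [0.5405, 0.148, 0.0255]
ee_rot: [-0.001, 0.782, 0.624, 0.0]
wrist_force: [-1.0, -1.8, 0.2]
finger_gap: 0.002
grip_force: 1.0
```

>>> apply_moves(targets=[[[0.5, 0, 0, 0, 0, 0, 0], [1, 0, 0, 0, 0, 0, 0], [1.5, 0, 0, 0, 0, 0, 0]]])

```text
t: 11.12
eef_pos: [0.5408, 0.1493, 0.0255]
ee_rot: [-0.001, 0.782, 0.624, 0.0]
wrist_force: [-2.3, -1.6, -0.8]
finger_gap: -0.001
grip_force: 0.9
```

>>> apply_moves(targets=[[[0.5, 0, 0, 0, 0, 0, 0], [1, 0, 0, 0, 0, 0, 0], [1.5, 0, 0, 0, 0, 0, 0]]])

```text
t: 11.37
eef_pos: [0.5412, 0.151, 0.0255]
ee_rot: [-0.001, 0.782, 0.624, 0.0]
wrist_force: [-0.6, -2.2, 0.5]
finger_gap: -0.001
grip_force: 0.8
```

>>> apply_moves(targets=[[[0.5, 0, 0, 0, 0, 0, 0], [1, 0, 0, 0, 0, 0, 0]]])

```text
t: 11.53
eef_pos: [0.5414, 0.152, 0.0255]
ee_rot: [-0.001, 0.782, 0.624, 0.0]
wrist_force: [-0.7, -1.2, 0.9]
finger_gap: 0.002
grip_force: 0.8
```

>>> apply_moves(targets=[[[0.5, 0, 0, 0, 0, 0, 0], [1, 0, 0, 0, 0, 0, 0]]])

```text
t: 11.7
eef_pos: [0.5416, 0.153, 0.0255]
ee_rot: [-0.001, 0.782, 0.624, 0.0]
wrist_force: [-1.7, -1.3, -0.7]
finger_gap: -0.002
grip_force: 0.8
```

>>> apply_moves(targets=[[[0.5, 0, 0, 0, 0, 0, 0], [1, 0, 0, 0, 0, 0, 0]]])

```text
t: 11.87
eef_pos: [0.5418, 0.1539, 0.0255]
ee_rot: [-0.001, 0.782, 0.624, 0.0]
wrist_force: [-0.7, -1.2, 0.8]
finger_gap: 0.003
grip_force: 0.7
```

>>> apply_moves(targets=[[[0.5, 0, 0, 0, 0, 0, 0], [1, 0, 0, 0, 0, 0, 0]]])

```text
t: 12.03
eef_pos: [0.542, 0.1549, 0.0255]
ee_rot: [-0.001, 0.782, 0.624, 0.0]
wrist_force: [-1.2, -3.2, 0.8]
finger_gap: -0.002
grip_force: 1.7
```

>>> apply_moves(targets=[[[0.5, 0, 0, 0, 0, 0, 0], [0.5, 0, 0, 0, 0, 0, 0]]])

```text
t: 12.2
eef_pos: [0.5421, 0.155, 0.0256]
ee_rot: [-0.001, 0.782, 0.624, 0.0]
wrist_force: [-1.9, -4.1, 2.4]
finger_gap: -0.004
grip_force: 2.2
```

>>> apply_moves(targets=[[[0.5, 0, 0, 0, 0, 0, 0], [0.5, 0, 0, 0, 0, 0, 0]]])

```text
t: 12.37
eef_pos: [0.5421, 0.1552, 0.0256]
ee_rot: [-0.001, 0.782, 0.623, -0.0]
wrist_force: [-3.9, -5.9, 3.7]
finger_gap: -0.002
grip_force: 3.3
```

>>> apply_moves(targets=[[[0.4, 0, 0, 0, 0, 0, 0], [0.8, 0, 0, 0, 0, 0, 0]]])

```text
t: 12.53
eef_pos: [0.5422, 0.1554, 0.0255]
ee_rot: [-0.0, 0.782, 0.623, -0.0]
wrist_force: [-6.2, -10.1, 8.0]
finger_gap: -0.001
grip_force: 5.9
```

>>> apply_moves(targets=[[[0.2, 0, 0, 0, 0, 0, 0], [0.2, 0, 0, 0, 0, 0, 0], [0.2, 0, 0, 0, 0, 0, 0], [0.2, 0, 0, 0, 0, 0, 0]]])

```text
t: 12.87
eef_pos: [0.5421, 0.1554, 0.0255]
ee_rot: [-0.0, 0.782, 0.623, -0.001]
wrist_force: [-5.9, -10.0, 7.1]
finger_gap: 0.001
grip_force: 5.5
```

>>> apply_moves(targets=[[[0.15, 0, 0, 0, 0, 0, 0], [0.15, 0, 0, 0, 0, 0, 0], [0.15, 0, 0, 0, 0, 0, 0], [0.15, 0, 0, 0, 0, 0, 0], [0.15, 0, 0, 0, 0, 0, 0], [0.15, 0, 0, 0, 0, 0, 0]]])

```text
t: 13.37
eef_pos: [0.5421, 0.1554, 0.0255]
ee_rot: [-0.0, 0.782, 0.623, -0.001]
wrist_force: [-5.8, -11.0, 8.4]
finger_gap: 0.004
grip_force: 5.9
```

>>> apply_moves(targets=[[[-0.4, 0, 0, 0, 0, 0, 0], [-0.8, 0, 0, 0, 0, 0, 0], [-1.2, 0, 0, 0, 0, 0, 0], [-1.6, 0, 0, 0, 0, 0, 0], [-2, 0, 0, 0, 0, 0, 0], [-2.5, 0, 0, 0, 0, 0, 0], [-3, 0, 0, 0, 0, 0, 0], [-4, 0, 0, 0, 0, 0, 0], [-5, 0, 0, 0, 0, 0, 0], [-6, 0, 0, 0, 0, 0, 0], [-6, 0, 0, 0, 0, 0, 0], [-6, 0, -10, 0, 0, 0, 0], [-6, 0, -30, 0, 0, 0, 0], [-6, 0, -60, 0, 0, 0, 0], [-6, 0, -90, 0, 0, 0, 0], [-6, 0, -110, 0, 0, 0, 0], [-6, 0, -110, 0, 0, 0, 0], [-6, 0, -110, 0, 0, 0, 0], [-6, 0, -110, 0, 0, 0, 0]]])

```text
t: 14.95
eef_pos: [0.541, 0.1507, 0.1354]
ee_rot: [-0.001, 0.782, 0.624, 0.0]
wrist_force: [-1.1, 0.4, -0.3]
finger_gap: -0.0
grip_force: 0.0
```

```bash
python3 - <<'E'
from h import *
rep(); s=snap('scene','scene_end.png'); w=snap('wrist','wrist_end.png'); c=cal('wrist')
fx=lambda p:((p[:2]-G)@np.c_[U,N]*1e3).round(1)
# dark pad and bright rim along the lane axis in the wrist view
g=cv2.cvtColor(w,cv2.COLOR_RGB2GRAY)
for x in range(140,200,2):
    u,v=proj(c,[*(G+U*x/1e3),.06],True); print(x,int(u),int(v),g[int(v),int(u)] if 0<=v<480 else None,end=' | ')
print()
# flap: is bright plate on the gate line (x=0,z=.04) in the scene view now as at the start?
S=cal('scene'); s0=cv2.imread('pics/scene0.png')[:,:,::-1]
r=np.abs(s.astype(int)-s0)[205:245,355:385].max(2)
for q in range(-30,36,6):
    u,v=np.round(proj(S,[*(G+N*q/1e3),.056])).astype(int); print(q,s[v,u],s0[v,u])
E
```

```text
t 14.95 x 84.1 y -0.2 z 135.4 mm F feed 0.12 lat 1.15 z -0.27 q [-8.000e-04  7.817e-01  6.236e-01  3.000e-04]
140 320 164 116 | 142 320 161 127 | 144 320 157 126 | 146 320 154 112 | 148 320 151 127 | 150 320 147 127 | 152 320 144 149 | 154 320 141 118 | 156 320 137 128 | 158 320 134 129 | 160 320 130 120 | 162 320 127 128 | 164 320 123 126 | 166 320 120 126 | 168 320 117 211 | 170 320 113 23 | 172 320 110 26 | 174 320 106 29 | 176 320 103 32 | 178 320 100 28 | 180 320 96 103 | 182 320 93 107 | 184 320 89 104 | 186 320 86 103 | 188 320 83 106 | 190 320 79 147 | 192 320 76 156 | 194 320 73 158 | 196 320 69 157 | 198 320 66 157 | 
-30 [88 81 77] [88 81 77]
-24 [182 166 156] [180 165 155]
-18 [165 150 141] [163 149 140]
-12 [184 168 157] [182 166 155]
-6 [182 165 156] [180 164 154]
0 [182 165 155] [179 163 153]
6 [182 165 156] [179 163 154]
12 [163 149 140] [162 148 139]
18 [163 149 141] [162 148 139]
24 [180 164 154] [178 162 152]
30 [175 159 150] [173 158 149]
```

The flap's pixels match those at the start, so it is shut. The magazine's front rim (x≈168) meets the pad with no floor visible between them.

```bash
python3 -c "
from plant import job
print(job.sign_off())"
```

```text
the job is handed in; nothing more can be done
None
```

I pressed the magazine against the end-stop pad at about 11–12 N for roughly 0.8 s and left it resting there with the flap shut behind it. The job is handed in at about 15 s; no verdict came back, and I judged pad contact from the final picture, not a force reading.

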